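Switch on the cup warmer under the mug

TASK

Switch on the cup warmer for the mug, using only closed fingertips: first press the near half of the wide main rocker fully down, then do the same with the narrow rocker directly in front of the plate on which the mug stands, and last press the round start button fully in for a moment and let it come out again. Leave the other narrow rocker alone, press nothing before its turn, and do not lift or shift the mug, the timer or anything else standing there.

Things in the scene. Friction and masses are not known exactly. Their poses are not given: they have to be found in the camera images.
- warmer: Two-place cup warmer fixed on the worktop: white slab 190 (x) x 400 (y) x 36 mm high. Origin at the centre of its underside; x points away from the robot, y to its left. Black controls in a row on the strip at x = -62 mm: wide main rocker at y = +155, left narrow rocker at +75, right narrow rocker at -75, round start button at -155 mm. Behind the narrow rockers are two round plates.
- plate_left (a point): Centre of the top of the left heating plate, a dark disc 96 mm across, 40 mm above the worktop; at x = +38, y = +75 mm on the warmer, 100 mm straight behind the left narrow rocker.
- plate_right (a point): Centre of the top of the right heating plate, the same, at x = +38, y = -75 mm on the warmer, 100 mm straight behind the right narrow rocker.
- main_rocker (a joint): Wide main rocker, 49 (x) x 46 (y) mm. Off: near half (warmer's -x) up, far half down. Pressing the near half tips it 0.34 rad about a level axle along the warmer's y. Friction holds it wherever it is left (about 2 N at the press point, more nearer the axle). Joint in rad: 0 = off (found at 0 to 0.03), 0.34 = fully on, near half down.
- main_rocker_press (a point): Where to press: point on the top face of the raised near half, 18 mm from the axle, moving with the rocker: 50 mm above the worktop when off, 6 mm lower when fully on. On the then sloping face a flat fingertip rests with its inner edge, so it may stop a little higher.
- left_rocker (a joint): Narrow rocker in front of the left plate, 49 (x) x 24 (y) mm. Off: near half (warmer's -x) up, far half down. Pressing the near half tips it 0.34 rad about a level axle along the warmer's y. Friction holds it wherever it is left (about 2 N at the press point, more nearer the axle). Joint in rad: 0 = off (found at 0 to 0.03), 0.34 = fully on, near half down.
- left_rocker_press (a point): Where to press: point on the top face of the raised near half, 18 mm from the axle, moving with the rocker: 50 mm above the worktop when off, 6 mm lower when fully on. On the then sloping face a flat fingertip rests with its inner edge, so it may stop a little higher.
- right_rocker (a joint): Narrow rocker in front of the right plate, 49 (x) x 24 (y) mm. Off: near half (warmer's -x) up, far half down. Pressing the near half tips it 0.34 rad about a level axle along the warmer's y. Friction holds it wherever it is left (about 2 N at the press point, more nearer the axle). Joint in rad: 0 = off (found at 0 to 0.03), 0.34 = fully on, near half down.
- right_rocker_press (a point): Where to press: point on the top face of the raised near half, 18 mm from the axle, moving with the rocker: 50 mm above the worktop when off, 6 mm lower when fully on. On the then sloping face a flat fingertip rests with its inner edge, so it may stop a little higher.
- start_button (a joint): Round start button, 32 mm across, sprung: travel 6 mm straight down, 2 N to start and 5 N at the bottom; it springs back when let go. Joint in m: 0 = out, 0.006 = fully in.
- start_press (a point): Centre of the top of the start button, 47 mm above the worktop when out (11 mm above the strip), 41 mm when fully in.
- mug: White china mug with a leaf pattern, cup 92 mm across, 95 mm high, handle at its own -y, turned away from the controls (127 mm over all). Origin on the level of its underside, 17 mm off the cup's axis toward the handle.
- mug_base (a point): Centre of the underside of the mug's cup; it stands within about 15 mm of the centre of one of the two plates.
- timer: Round kitchen timer, white over grey, 62 mm across, 43 mm high; stands on the other plate, up to 25 mm off its centre. Origin at the centre of its underside.
- spoon: Teaspoon, 130 x 27 x 11 mm, lying on the warmer between the two plates. Origin under its middle.
- salt: White salt mill with a steel head, 52 mm across, 144 mm high, standing on the worktop to the right of the warmer. Origin at the centre of its underside.
- pod_a: Dark coffee pod, 54 mm across, 31 mm high, on the worktop to the right of the warmer. Origin at the centre of its underside.
- pod_b: Brown coffee pod, 54 mm across, 31 mm high, on the worktop to the right of the warmer, nearer the robot. Origin at the centre of its underside.
- canister: White lidded canister, 92 mm across, 125 mm high, on the worktop behind the warmer. Origin at the centre of its underside.
- oil: Dark green oil bottle, 61 mm square, 267 mm high, on the worktop behind the left end of the warmer. Origin at the centre of its underside.

How it is judged:
On the way, in this order (a step that is already met when the one before it is completed fails the run):
1. the wide main rocker is fully on (value of joint main_rocker above 0.27 rad), for 0.1 s.
2. the narrow rocker in front of the mug's plate is fully on (((y of mug_base in the frame of warmer above 0 m and value of joint left_rocker above 0.27 rad) or (y of mug_base in the frame of warmer below 0 m and value of joint right_rocker above 0.27 rad))), for 0.1 s.
3. the start button is pressed fully in (value of joint start_button above 0.0045 m), for 0.05 s.
At the end, for the whole second after the job is handed in: The main rocker and the narrow rocker in front of the mug's plate are on (each at least 0.27 of its 0.34 rad), the other narrow rocker is off (under 0.1 rad), the start button is out again (within 1.5 mm), and the mug stands still and upright on its plate, within 30 mm of its centre (value of joint main_rocker above 0.27 rad and ((y of mug_base in the frame of warmer above 0 m and value of joint left_rocker above 0.27 rad and value of joint right_rocker below 0.1 rad) or (y of mug_base in the frame of warmer below 0 m and value of joint right_rocker above 0.27 rad and value of joint left_rocker below 0.1 rad)) and value of joint start_button below 0.0015 m and (distance between mug_base and plate_left below 0.03 m or distance between mug_base and plate_right below 0.03 m) and angle between mug's own z axis and vertical below 0.1 rad and linear speed of mug below 0.02 m/s); the robot touches nothing.
It fails at once if a narrow rocker is tipped past its middle before the main rocker is on (not (value of joint main_rocker above 0.27 rad) and value of joint any of left_rocker, right_rocker above 0.17 rad).
It fails at once if the start button is pressed more than half in before the main rocker and the mug's rocker are on (value of joint start_button above 0.003 m and (value of joint main_rocker below 0.27 rad or (y of mug_base in the frame of warmer above 0 m and value of joint left_rocker below 0.27 rad) or (y of mug_base in the frame of warmer below 0 m and value of joint right_rocker below 0.27 rad))).
It fails at once if the other narrow rocker is pressed (over 0.12 rad) ((y of mug_base in the frame of warmer above 0 m and value of joint right_rocker above 0.12 rad) or (y of mug_base in the frame of warmer below 0 m and value of joint left_rocker above 0.12 rad)).
It fails at once if the mug or the timer is lifted or shifted by more than 20 mm, or another thing standing there by more than 30 mm (distance of any of mug, timer from where it was at the start of the episode above 0.02 m or distance of any of spoon, salt, pod_a, pod_b, canister, oil from where it was at the start of the episode above 0.03 m).
It also fails if it takes over 37 s, if anything falls off the work surface, if the arm or the gripper's body presses on something with over 40 N, if the wrist force passes 120 N, or if a joint passes its speed limit or range.

ROBOT

A 6-joint arm with a two-finger parallel gripper is mounted at the origin on a cart in front of the work surface, level with it; the furniture and walls round the work are solid. World frame = base frame: x ahead of the robot, y to its left, z up, the work surface at z = 0. Lengths are in m, angles in rad, forces in N, time in s.
With the tool pointing down it reaches from about 0.375 to 0.9 m from the base axis. Payload 3.1 kg.
Tool frame: the origin (TCP) lies at the very end of the fingers, on their centre line; the grasp point (between the pads) lies 19 mm behind it; z points along the fingers, y is the direction in which the jaws open and shut (so a half turn about z gives the same grasp; the last joint's range is limited). The gripper opens to 85 mm and grips with 20 to 120 N. Pads are 22 mm wide; open, the fingers measure 114 mm over their backs; the gripper's body (76 mm by 85 mm) begins 54 mm behind the grasp point. The pads swing forward as they close: fully open they stand 13 mm farther back than shut.
Start: joints at [1.03, 0.527, 1.433, -0, 1.181, -0.178], TCP at [0.221, 0.585, 0.231] pointing down, gripper open.
Joint ranges: [-3.08, 3.08], [-0.75, 2.2], [0.22, 2.44], [-1.43, 4.57], [0, 2.65], [-2.85, 2.85]. Speed limits (rad/s): [2.79, 2.79, 3.14, 3.14, 3.14, 3.14].

INTERFACE

Orientations are given as a unit quaternion [x, y, z, w].
In Python, from station import * gives the robot as it stands.
- The arm moves only by the tool jog_arm, never from a script. Its argument "motion" is a list of rows, each a list of 5 numbers: the shift along the world's x, y, z in cm, then the turn about the world's z in degrees, then the closure in counts, from 0 (fully open) to 255 (shut). In form: [[tx, ty, tz, yaw, jaw], ...]. A call has 1 to 10 rows; each row shifts and turns the pose as measured when the row begins; what a row does not reach is not made up. A row lasts 1/12 s, in which the tool goes at most 41.7 mm and 7.16 degrees, less where a joint would pass 70% of its speed; a pose out of reach is approached as far as the arm can. A call with a gripper value outside its range is refused whole. The fingers move at their own pace and stop on an object; "squeeze" is the grip in N (left out, the last holds). Time passes only in rows, so rows that do not move let the fingers close. It gives the time, the measured TCP pose, the force and the opening at its end, in the units of the state.
- sense(): the state, without advancing time (a new reading comes with each control period).
- snapshot(name): name is "scene" or "top" or "wrist"; returns a dict with "img" (480x640x3 uint8, red, green, blue), "depth" (480x640 float32, m along the optical axis (not along the pixel's ray), 0 where there is no reading), "intrinsics" (3x3 intrinsics, pixels), "eye" and "attitude" of the camera in the world. Camera axes: x right, y down, z forward; pixel columns grow to the right and rows downward; lengths in m; the calibration is good to about 2 mm. A picture is of the moment at which its call begins.
- sign_off(): hands the job in, once; it reports no verdict.
The state is a dict: "t": time; "q": joint angles; "qd": joint speeds; "tau": joint torques, N m; "tcp_pos": TCP position; "tool_rot": TCP orientation; "force": force on the tool from outside, world axes, zero at the start; "ft_torque": the same for the moment, N m; "finger_gap": opening from 0.0 (shut) to 1.0 (fully open).
Only numpy, scipy, OpenCV 4.12 (cv2) and the standard library are available. Lean on these libraries where they do the work, as an engineer would, in place of code of your own. Each camera call takes 0.05 s, during which the arm holds its last target.

## Working session

There is one attempt and no reset: what is moved stays moved. The work goes in short steps, Python scripts to look and compute and a tool call to move; the robot and the scene stay as the last step left them, time stands still between calls to the robot, and variables do not carry over. Pictures are saved under pics/ and viewed, and the job is handed in when it is done.

Besides the shell and the picture viewer there is one more tool, called as name([rows], argument=value, ...), one row to a line, values as JSON. jog_arm: Moves the arm, as the interface text tells. Its arguments: {"type":"object","properties":{"motion":{"type":"array","items":{"type":"array","items":{"type":"number"}}},"squeeze":{"type":"number"}},"required":["motion"]}

```bash
mkdir -p pics
cat > h.py <<'E'
from station import *
import numpy as np, cv2
def grab(n,f):
    s=snapshot(n); cv2.imwrite(f'pics/{f}.png',s['img'][:,:,::-1]); np.savez(f'pics/{f}.npz',**{k:np.array(v) for k,v in s.items()}); return s
E
python3 - <<'E'
from h import *
for n in ('scene','top'):
    s=grab(n,n+'0'); print(n,s['intrinsics'],s['eye'],s['attitude'])
print(sense())
E
```

```text
scene [[521.73836808   0.         318.22900856]
 [  0.         521.73836808 251.82046819]
 [  0.           0.           1.        ]] [0.29759406 0.47555189 1.01204   ] [-0.18442928  0.93329734 -0.30046945  0.06826445]
top [[533.72101226   0.         330.48247886]
 [  0.         533.72101226 244.29178037]
 [  0.           0.           1.        ]] [ 0.5157637  -0.16541613  1.00328946] [ 0.71092833 -0.70178507  0.02781516 -0.03612408]
{'t': 0.1, 'q': array([ 1.03046772e+00,  5.28401940e-01,  1.43379798e+00,  2.42627931e-05,
        1.18140876e+00, -1.78506905e-01]), 'qd': array([ 0.00162838, -0.00132263, -0.00221497,  0.00021297,  0.00073332,
       -0.00066065]), 'tau': array([ 1.36483877e-04, -4.43303633e+01, -1.78585607e+01, -2.69585444e-04,
        3.83960840e-03,  9.11924786e-06]), 'tcp_pos': array([0.22086273, 0.58397126, 0.23040625]), 'tool_rot': array([ 1.79930081e-01,  9.83678885e-01, -9.39654495e-04, -3.65048538e-04]), 'force': array([ 0.11026585,  0.18694814, -0.37129598]), 'ft_torque': array([0.01998037, 0.03331102, 0.01272968]), 'finger_gap': 1.000509647747511}
```

View pics/scene0.png

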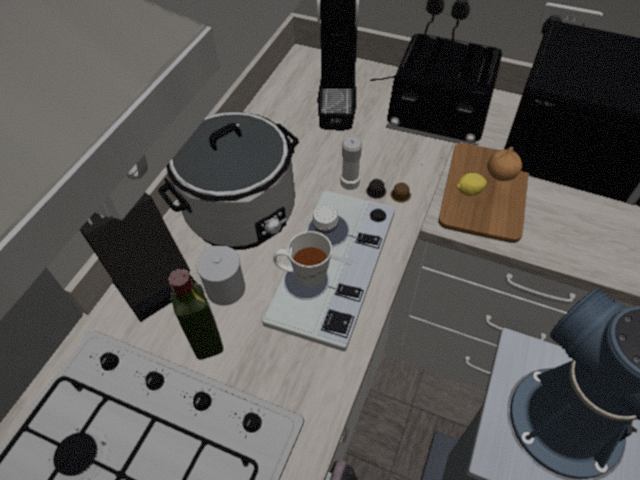

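View pics/top0.png

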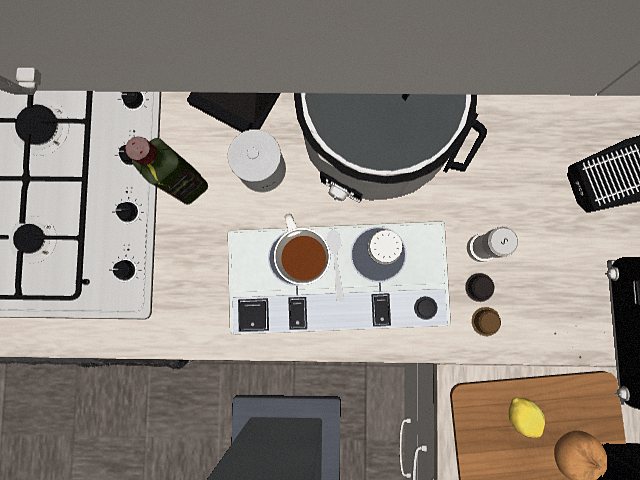

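Scene and top views: the mug stands on the left plate (top ≈ (302,257)) and the timer on the right one (≈ (385,246)). The controls run from main rocker (253,315), left (298,312) and right (381,309) to button (426,307). I'll enlarge this area.

Run:
```python
import cv2
i=cv2.imread('pics/top0.png')[215:340,220:460]
cv2.imwrite('pics/crop0.png',cv2.resize(i,None,fx=3.3,fy=3.3,interpolation=cv2.INTER_CUBIC))
```

```text
(no output)
```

View pics/crop0.png

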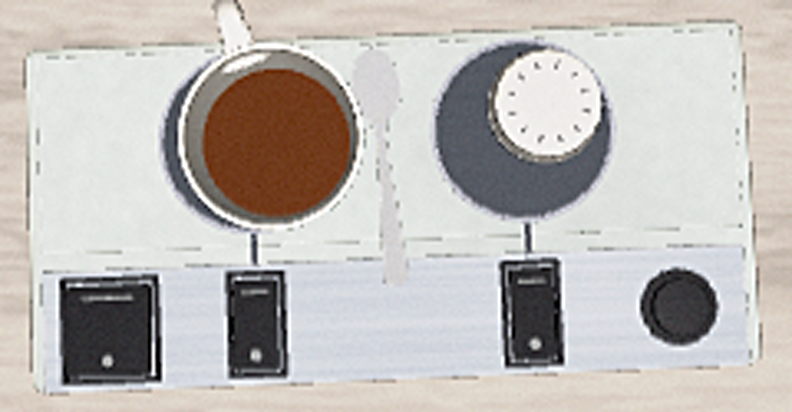

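```bash
cat >> h.py <<'E'
from scipy.spatial.transform import Rotation as R
def ray(s,u,v,z):
    K=s['intrinsics'];d=R.from_quat(s['attitude']).as_matrix()@np.array([(u-K[0,2])/K[0,0],(v-K[1,2])/K[1,1],1]);e=s['eye']
    return e+d*(z-e[2])/d[2]
def cloud(s):
    K=s['intrinsics'];v,u=np.mgrid[:480,:640];z=s['depth']
    p=np.stack([(u-K[0,2])/K[0,0]*z,(v-K[1,2])/K[1,1]*z,z],-1)
    return p@R.from_quat(s['attitude']).as_matrix().T+s['eye']
E
python3 - <<'E'
from h import *
s=dict(np.load('pics/top0.npz'))
W=cloud(s)
for n,u,v,z in [('main',110,329,.042),('left',257,325,.042),('right',532,313,.042),('btn',679,306,.047),('dotM',108,361,.048),('dotL',256,355,.048),('TL',28,55,.036),('TR',738,22,.036),('BL',40,388,.036),('BR',757,362,.036)]:
    a,b=220+u/3.3-.35,215+v/3.3-.35
    print(n,ray(s,a,b,z).round(4),W[int(round(b)),int(round(a))].round(4))
E
```

```text
main [ 0.4752 -0.0165  0.042 ] [ 0.4761 -0.0173  0.0473]
left [ 0.4785 -0.0962  0.042 ] [ 0.4789 -0.0973  0.0456]
right [ 0.487  -0.2451  0.042 ] [ 0.488  -0.2451  0.0451]
btn [ 0.492  -0.3237  0.047 ] [ 0.4927 -0.323   0.0469]
dotM [ 0.4584 -0.0168  0.048 ] [ 0.4586 -0.0166  0.051 ]
dotL [ 0.4627 -0.0964  0.048 ] [ 0.4632 -0.0961  0.0497]
TL [0.6249 0.0339 0.036 ] [0.6265 0.0361 0.027 ]
TR [ 0.648  -0.3585  0.036 ] [ 0.654  -0.3657 -0.003 ]
BL [0.4426 0.0218 0.036 ] [0.4426 0.0223 0.0313]
BR [ 0.4621 -0.3677  0.036 ] [ 0.4623 -0.3693  0.028 ]
```

Layout is consistent: warmer yaw is about 0.055 rad and the main-to-button spacing is 308 mm against 310. Press targets are main (0.455,−0.018), left (0.459,−0.097) and button (0.492,−0.3235). The mug is on the left, so it needs the left rocker. Next I'll shut the fingers, turn about 24° and travel high.

jog_arm([
  [1.0,-3.6,0,2.4,255],
  [1.0,-3.6,0,2.4,255],
  [1.4,-3.6,0,2.4,255],
  [1.4,-3.6,0,2.4,255],
  [1.4,-3.6,0,2.4,255],
  [1.4,-3.6,0,2.4,255],
  [1.4,-3.6,0,2.4,255],
  [1.4,-3.6,0,2.4,255],
  [1.4,-3.6,0,2.4,255],
  [1.4,-3.6,0,2.4,255],
], squeeze=30)

```text
t: 0.93
tcp_pos: [0.3504, 0.2153, 0.2267]
tool_rot: [-0.047, 0.999, -0.0, -0.002]
force: [-0.1, 0.4, -0.1]
finger_gap: -0.001
```

jog_arm([
  [1.5,-3.4,-0.5,-0.5,255],
  [1.5,-3.4,-1,-0.5,255],
  [1.5,-3.4,-2,-0.5,255],
  [1.5,-3.4,-2,-0.5,255],
  [1.5,-3.4,-2,0,255],
  [1.5,-3.4,-2,0,255],
  [1.0,-2.0,-1,0,255],
  [0,0,0,0,255],
])

```text
t: 1.6
tcp_pos: [0.4549, -0.0193, 0.1229]
tool_rot: [-0.025, 1.0, -0.001, 0.004]
force: [0.8, -0.1, 0.6]
finger_gap: -0.002
```

jog_arm([
  [0,0.05,-2.5,0,255],
  [0,0.05,-2.5,0,255],
  [0,0,-1.0,0,255],
  [0,0,0,0,255],
])

```text
t: 1.93
tcp_pos: [0.4559, -0.0199, 0.0609]
tool_rot: [-0.022, 1.0, -0.001, 0.005]
force: [-0.3, -0.5, -0.2]
finger_gap: -0.002
```

Run:
```python
from h import *
s=grab('top','top1'); print(sense()['tcp_pos'],sense()['force'])
i=s['img'][215:380,200:440,::-1]
cv2.imwrite('pics/crop1.png',cv2.resize(i,None,fx=3.3,fy=3.3,interpolation=cv2.INTER_CUBIC))
```

```text
[ 0.45596184 -0.01973584  0.06150105] [-0.23897345  0.70422865  0.25403183]
```

View pics/crop1.png

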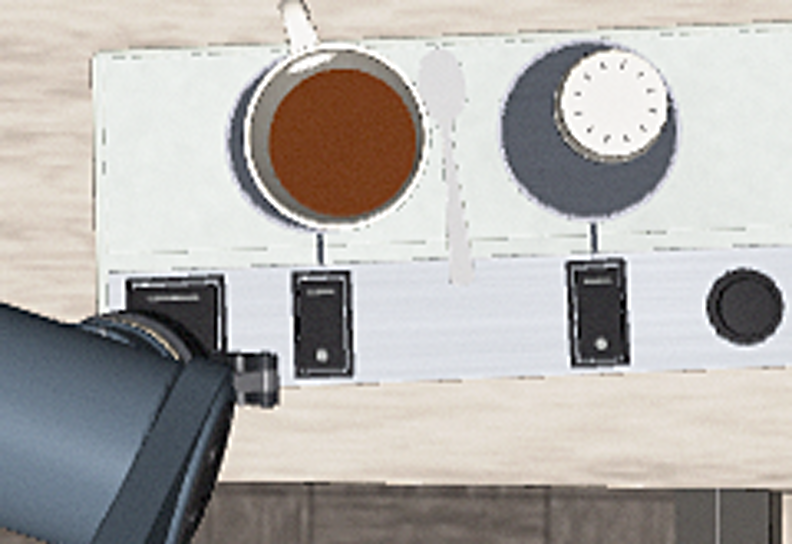

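The arm hides the rocker, but everything else is unchanged. Pressing the main rocker.

jog_arm([
  [0,0.1,-0.6,0,255],
  [0,0,-0.5,0,255],
  [0,0,-0.4,0,255],
  [0,0,-0.3,0,255],
])

```text
t: 2.32
tcp_pos: [0.4561, -0.0174, 0.0453]
tool_rot: [-0.024, 1.0, -0.001, 0.006]
force: [-3.1, -2.5, 4.2]
finger_gap: -0.001
```

jog_arm([
  [0,0,-0.4,0,255],
  [0,0,-0.4,0,255],
  [0,0,-0.4,0,255],
])

```text
t: 2.57
tcp_pos: [0.4561, -0.0176, 0.0435]
tool_rot: [-0.025, 1.0, -0.003, 0.01]
force: [-8.4, -0.4, 46.9]
finger_gap: 0.001
```

Hard stop at z=43.5 mm with 47 N. I'll lift, move over the left rocker and check.

jog_arm([
  [0,0,0.5,0,255],
  [0,0,2,0,255],
  [0.2,-2.5,2,0,255],
  [0.1,-3,0,0,255],
  [0,-2.5,0,0,255],
  [0,0,0,0,255],
])

```text
t: 3.07
tcp_pos: [0.4625, -0.0994, 0.0968]
tool_rot: [-0.028, 0.999, -0.006, 0.018]
force: [-0.4, -0.1, -0.1]
finger_gap: 0.002
```

Run:
```python
from h import *
s=grab('scene','scene2'); print(sense()['tcp_pos'],sense()['force'])
i=s['img'][180:350,250:410,::-1]
cv2.imwrite('pics/crop2.png',cv2.resize(i,None,fx=3.5,fy=3.5,interpolation=cv2.INTER_CUBIC))
s=grab('wrist','wrist2')
```

```text
[ 0.46144859 -0.09760015  0.09657339] [0.18589372 0.51597498 0.6872778 ]
```

View pics/crop2.png

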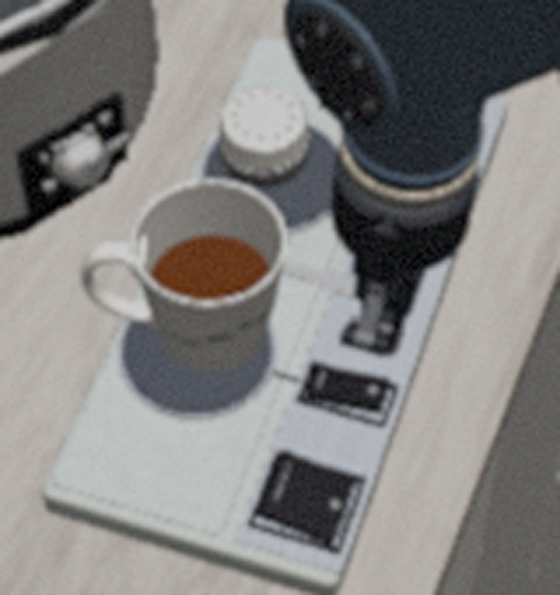

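View pics/wrist2.png

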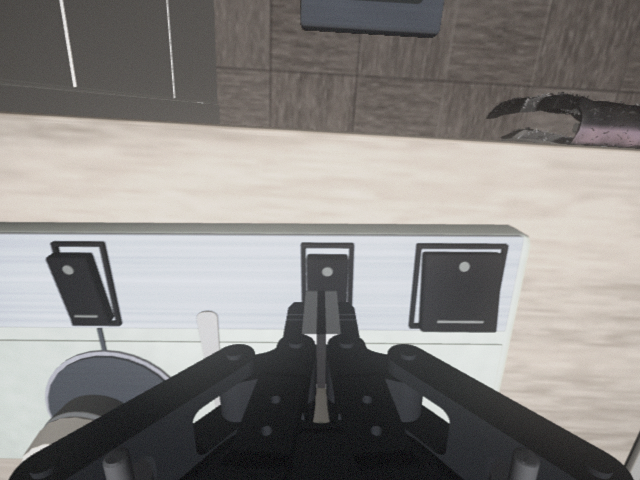

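The scene crop shows the fingers over the left rocker. In the wrist view, the main rocker's near edge (460,252) now sits below its frame, while the untouched right rocker (75,256) still stands proud. I'll check this with depth.

```bash
cat >> h.py <<'E'
def prof(s,cx,cy,name,ax=(.9985,.055),ay=(-.055,.9985),hw=.008):
    P=cloud(s).reshape(-1,3);d=P[:,:2]-[cx,cy];x=d@np.array(ax);y=d@np.array(ay)
    m=(abs(y)<hw)&(P[:,2]>.02)&(P[:,2]<.08)
    print(name,[(int(a*1000),round(float(np.median(P[m&(abs(x-a)<.003),2]))*1000,1),int((m&(abs(x-a)<.003)).sum())) for a in (-.018,-.012,.012,.018) if (m&(abs(x-a)<.003)).any()])
E
python3 - <<'E'
from h import *
for f in ('top0','scene0','scene2','wrist2'):
    s=dict(np.load(f'pics/{f}.npz'))
    for n,c in dict(main=(.4752,-.0165),left=(.479,-.096),right=(.4872,-.245)).items(): prof(s,*c,f+n)
E
```

```text
top0main [(-18, 49.1, 31), (-12, 48.2, 30), (12, 44.4, 30), (18, 43.5, 29)]
top0left [(-18, 49.1, 32), (-12, 48.0, 30), (12, 44.4, 28), (18, 43.8, 30)]
top0right [(-18, 48.9, 31), (-12, 48.4, 34), (12, 44.5, 30), (18, 44.0, 34)]
scene0main [(-18, 51.5, 19), (-12, 50.2, 21), (12, 46.8, 19), (18, 45.5, 20)]
scene0left [(-18, 50.9, 18), (-12, 50.4, 15), (12, 45.9, 14), (18, 44.9, 19)]
scene0right [(-18, 50.6, 15), (-12, 50.0, 15), (12, 45.8, 15), (18, 44.5, 12)]
scene2main [(-18, 43.9, 19), (-12, 45.4, 20), (12, 49.6, 22), (18, 51.0, 18)]
scene2left [(-18, 51.2, 17), (-12, 49.0, 15), (12, 46.4, 20), (18, 46.8, 17)]
scene2right []
wrist2main [(-18, 44.2, 283), (-12, 45.0, 271), (12, 49.2, 261), (18, 50.5, 254)]
wrist2left [(-18, 50.1, 256), (-12, 49.2, 239)]
wrist2right [(-18, 49.9, 266), (-12, 49.2, 239), (12, 45.7, 204), (18, 45.1, 188)]
```

The main rocker is fully on: its slope has reversed, −18 mm → 44 and +18 mm → 50.5. Now the left rocker.

jog_arm([
  [-0.2,0.1,-2,0,255],
  [-0.1,0,-1.5,0,255],
  [0,0,-0.3,0,255],
  [0,0,-0.3,0,255],
  [0,0,-0.4,0,255],
  [0,0,-0.4,0,255],
])

```text
t: 3.67
tcp_pos: [0.4558, -0.0895, 0.0461]
tool_rot: [-0.031, 0.999, -0.004, 0.015]
force: [-1.9, -1.4, 1.8]
finger_gap: 0.002
```

The tool has drifted 7 mm in y and 3 mm in x, so I'll lift slightly and re-centre.

jog_arm([
  [0.1,0,1.0,0,255],
  [0.3,-0.7,0,0,255],
  [0,0,0,0,255],
])

```text
t: 3.92
tcp_pos: [0.4598, -0.0956, 0.0556]
tool_rot: [-0.032, 0.999, -0.003, 0.014]
force: [-0.1, -0.2, -0.2]
finger_gap: 0.001
```

jog_arm([
  [0,-0.1,-0.5,0,255],
  [0,-0.1,-0.4,0,255],
  [0,0,-0.4,0,255],
  [0,0,-0.4,0,255],
  [0,0,-0.4,0,255],
])

```text
t: 4.33
tcp_pos: [0.4609, -0.0986, 0.0433]
tool_rot: [-0.032, 0.999, -0.005, 0.018]
force: [-9.3, 3.4, 58.6]
finger_gap: -0.001
```

Stop reached at 43.3 mm with 59 N. Lifting and moving towards the button, high over the right rocker.

jog_arm([
  [0,0,0.6,0,255],
  [0,0,2,0,255],
  [0,0,3,0,255],
  [0.4,-3.5,1,0,255],
  [0.5,-3.8,0,0,255],
  [0.5,-3.8,0,0,255],
  [0.5,-3.8,0,0,255],
  [0.5,-3.8,0,0,255],
  [0.4,-2.5,0,0,255],
  [0,0,0,0,255],
])

```text
t: 5.17
tcp_pos: [0.4861, -0.3184, 0.1128]
tool_rot: [-0.034, 0.999, -0.007, 0.019]
force: [-0.1, -0.6, 0.5]
finger_gap: -0.0
```

Run:
```python
from h import *
print(sense()['tcp_pos'])
for n in ('top','wrist','scene'):
    s=grab(n,n+'3')
    for k,c in dict(main=(.4752,-.0165),left=(.479,-.096),right=(.4872,-.245)).items(): prof(s,*c,n+k)
```

```text
[ 0.48612085 -0.31840693  0.1128419 ]
topmain [(-18, 43.4, 35), (-12, 44.6, 29), (12, 48.2, 30), (18, 50.2, 33)]
topleft [(-18, 43.2, 27), (-12, 44.5, 30), (12, 48.4, 28), (18, 49.5, 28)]
topright [(-18, 48.9, 31), (-12, 48.5, 32), (12, 44.8, 32), (18, 44.3, 31)]
wristmain []
wristleft [(18, 36.0, 7)]
wristright [(-18, 50.0, 235), (-12, 49.1, 231), (12, 45.6, 201), (18, 44.8, 194)]
scenemain [(-18, 44.5, 21), (-12, 45.8, 19), (12, 49.5, 18), (18, 50.4, 22)]
sceneleft [(-18, 45.9, 20), (-12, 45.5, 16), (12, 49.2, 19), (18, 50.8, 19)]
sceneright [(-18, 50.7, 13), (-12, 49.7, 15), (12, 46.2, 13), (18, 45.4, 14)]
```

View pics/top3.png

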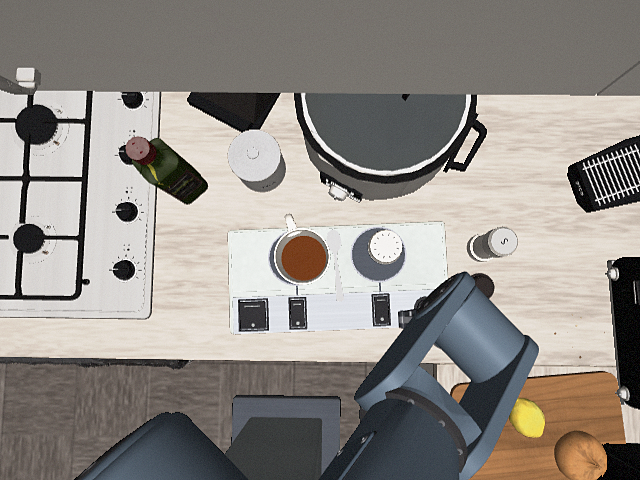

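View pics/wrist3.png

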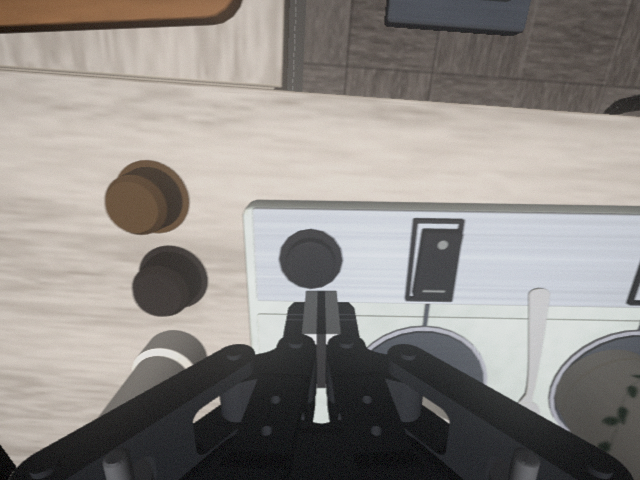

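Main and left are on, right is off, and nothing else has moved. In the wrist view the button at (310,258) is just off to the side of the tips. Approaching it.

jog_arm([
  [0.6,-0.5,-2.5,0,255],
  [0,0,-2.0,0,255],
  [0,0,-0.8,0,255],
  [0,0,0,0,255],
])

```text
t: 5.65
tcp_pos: [0.4877, -0.3079, 0.057]
tool_rot: [-0.038, 0.999, -0.0, 0.014]
force: [0.3, -0.0, -0.1]
finger_gap: 0.002
```

jog_arm([
  [0.4,-1.5,0,0,255],
  [0,0,0,0,255],
])

```text
t: 5.82
tcp_pos: [0.4907, -0.3187, 0.0566]
tool_rot: [-0.04, 0.999, 0.002, 0.012]
force: [0.9, -0.1, -0.0]
finger_gap: 0.003
```

jog_arm([
  [0.1,-0.6,-0.3,0,255],
  [0.1,-0.2,-0.4,0,255],
  [0,0,-0.3,0,255],
])

```text
t: 6.07
tcp_pos: [0.4928, -0.3244, 0.0479]
tool_rot: [-0.041, 0.999, 0.002, 0.012]
force: [-0.2, -0.7, 0.5]
finger_gap: -0.001
```

jog_arm([
  [0,0,-0.5,0,255],
  [0,0,-0.4,0,255],
  [0,0,-0.4,0,255],
  [0,0,-0.2,0,255],
])

```text
t: 6.4
tcp_pos: [0.493, -0.3245, 0.0412]
tool_rot: [-0.042, 0.999, 0.001, 0.013]
force: [-1.9, 0.8, 5.5]
finger_gap: 0.0
```

jog_arm([
  [0,0,-0.3,0,255],
  [0,0,-0.3,0,255],
])

```text
t: 6.57
tcp_pos: [0.493, -0.3245, 0.0408]
tool_rot: [-0.043, 0.999, -0.0, 0.013]
force: [-4.5, 3.7, 23.2]
finger_gap: 0.002
```

The button bottomed out at 40.8 mm with 23 N. Lifting straight up and backing away toward the robot.

jog_arm([
  [0,0,0.6,0,255],
  [0,0,2,0,255],
  [0,0,3,0,255],
  [0,0,3,0,255],
  [0,0,3,0,255],
  [-1.5,2,3,0,255],
  [-1.5,2,2,0,255],
  [0,0,0,0,255],
  [0,0,0,0,255],
])

```text
t: 7.32
tcp_pos: [0.4603, -0.2806, 0.2129]
tool_rot: [-0.042, 0.999, 0.001, 0.014]
force: [-0.3, -0.0, 0.4]
finger_gap: 0.001
```

Run:
```python
from h import *
S=sense();print(S['t'],S['tcp_pos'],S['force'])
b=dict(np.load('pics/top0.npz'))
for n in ('top','wrist','scene'):
    s=grab(n,n+'4')
    for k,c in dict(main=(.4752,-.0165),left=(.479,-.096),right=(.4872,-.245),btn=(.492,-.3235)).items(): prof(s,*c,n+k)
P=cloud(s).reshape(-1,3);
for n in('wrist','scene'):
    P=cloud(dict(np.load(f'pics/{n}4.npz'))).reshape(-1,3)
    m=np.hypot(P[:,0]-.492,P[:,1]+.3235)<.01; m&=P[:,2]<.08;print(n,'button z',np.median(P[m,2]),m.sum())
```

```text
7.3167 [ 0.46030244 -0.28058767  0.21289363] [-0.2890079  -0.03272241  0.40681292]
topmain [(-18, 44.0, 33), (-12, 44.6, 30), (12, 48.1, 29), (18, 49.7, 34)]
topleft [(-18, 42.9, 27), (-12, 44.2, 31), (12, 48.6, 29), (18, 49.9, 29)]
topright [(-18, 49.0, 31), (-12, 48.8, 33), (12, 45.1, 33), (18, 44.1, 31)]
topbtn [(12, 45.7, 37), (18, 37.9, 27)]
wristmain [(-18, 44.2, 116), (-12, 44.9, 106), (12, 49.1, 109), (18, 50.4, 105)]
wristleft [(-18, 44.1, 117), (-12, 44.9, 103), (12, 48.9, 116), (18, 50.1, 111)]
wristright [(-18, 50.0, 110), (-12, 49.1, 106), (12, 45.7, 94), (18, 45.0, 95)]
wristbtn [(-18, 39.3, 142), (-12, 46.9, 147), (12, 47.1, 94), (18, 39.4, 43)]
scenemain [(-18, 45.1, 17), (-12, 45.4, 20), (12, 49.8, 20), (18, 51.0, 22)]
sceneleft [(-18, 44.6, 20), (-12, 44.5, 18), (12, 49.5, 18), (18, 50.6, 19)]
sceneright [(-18, 50.4, 10), (-12, 51.0, 12), (12, 45.7, 14), (18, 44.3, 15)]
scenebtn [(-18, 39.4, 14), (-12, 46.5, 16), (12, 47.3, 11), (18, 39.8, 11)]
wrist button z 0.04727833100264084 357
scene button z 0.04756440921534688 43
```

View pics/scene4.png

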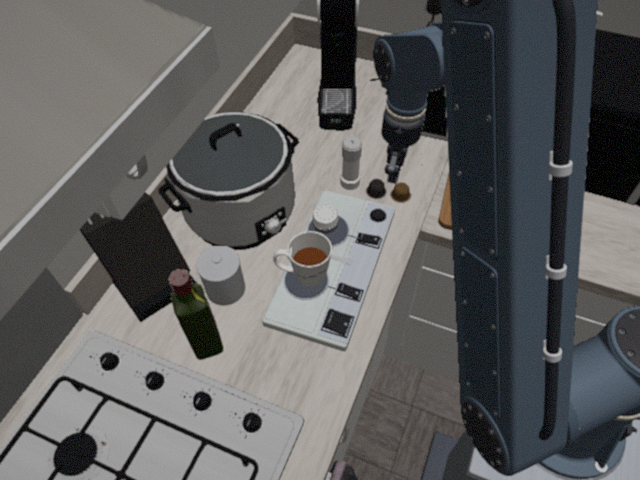

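View pics/top4.png

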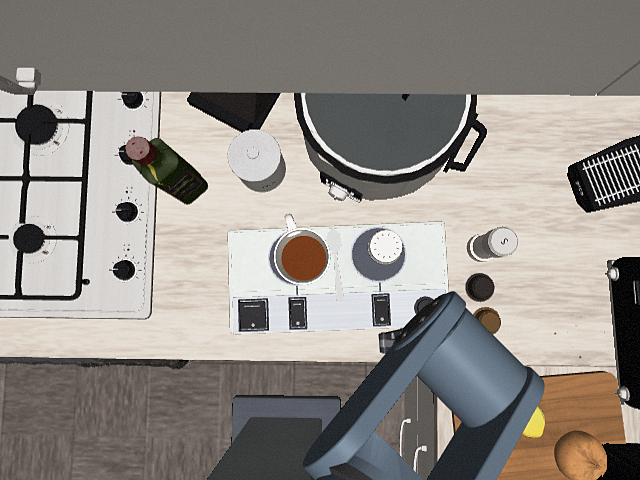

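The arm is clear. The mug (302,257), timer (385,246), spoon, salt mill and pods are where they were at the start. Main and left are on, right is off, and the button is out at 47 mm. Handing in.

```bash
python3 -c "
from station import *
print(sign_off())"
```

```text
the job is handed in; nothing more can be done
None
```

The cup warmer is switched on for the mug, and I handed the job in after about 7.5 s of robot time. The mug stands on the left plate. With shut fingertips I pressed the main rocker down to its stop (47 N), then the left narrow rocker (59 N), then the start button (bottomed at 40.8 mm, 23 N) and let it out again.

**Last checks before hand-in**
- **Rockers:** depth readings from all three cameras show the main and left rockers fully on, with the near half at about 44 mm and the far half at about 50 mm. The right rocker is still off (50 mm near, 45 mm far).
- **Button:** it is out again at 47 mm.
- **Objects:** the mug, timer and the other things look unmoved in the pictures.
- **Arm:** it is clear of everything at z = 0.21 m with no contact force.

**What went off plan:** the tool drifted sideways by 7 to 15 mm on the way down to the left rocker and to the button. I corrected it before each full press. On the left rocker the fingertips touched lightly (about 2 N) off-centre before I lifted and re-centred; the main rocker was already on by then.

No check failed or disagreed, but the hand-in reported no verdict.

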